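# Stow the shoe-care jars and tins in the cupboard door rack

### The job

Swing the green door of the little shoe-care cupboard wide open, about square to the cupboard (it has a steel bar handle), stand every jar and tin of shoe care upright in the white rack inside the door, one to a cell in any order, and once all are in let go of them and swing the door fully shut without slamming it. Leave the key bowl, dog lead, paperweight and lip balm where they are.

Things in the scene. Friction and masses are not known exactly. Their poses are not given: they have to be found in the camera images.
- cupboard: small pine shoe-care cupboard, 350 wide, 200 deep, 120 mm high, fixed on the top with its front towards the robot; place and yaw vary; origin at the centre of its underside, -x its front (outer edge of the carcass 100 mm from the origin), y to its hinge side
- door (a joint): the cupboard's green door, in rad: 0 shut, grows as it swings out toward the robot, stop at 1.65; starts shut or up to 0.3 ajar. Upright hinge on the left (+y) edge seen from the robot. No latch or spring: it stays where left; about 0.12 N m moves it, a little more with speed.
- door_hinge (a point): point on the vertical hinge axis, at the door's lower edge, 8 mm above the work surface; axes turn with the door: x is the normal of its inner face (into the cupboard when shut), -y runs along the door from hinge to free edge, z up. Door panel: 14 mm thick (x -7 to +7), y from +17 to -329 mm, 105 mm high.
- door_handle (a point): grip point on the steel handle outside the door: a vertical round bar 12 mm thick, its axis 45 mm off the door's outer face, at x -52, y -250 mm in door_hinge's frame, from 30 to 95 mm above door_hinge, a round strut to the door at each end. The point is on the bar's axis, 83 mm above the work surface; nothing overhangs it. Axes as door_hinge.
- rack (a point): centre of the white rack, at the height of its cell floors (14 mm above the work surface); x across its 2 rows, y along its 3 columns; outside it measures 152 mm (x) by 226 mm (y), and its walls divide it so that one item fits a cell. Axes as door_hinge.
- cell0 (a point): floor centre of a cell of the white rack on the door's inside (2 rows of 3 square cells, open on top, 70 x 70 mm inside, walls 4 mm thick, 30 mm high above the cell floor, which is 14 mm above the work surface). This cell: row next to the door, 51 mm from its inner face, 67 mm along the door from the hinge. Axes as door_hinge.
- cell1 (a point): floor centre of a cell of the white rack on the door's inside (2 rows of 3 square cells, open on top, 70 x 70 mm inside, walls 4 mm thick, 30 mm high above the cell floor, which is 14 mm above the work surface). This cell: row next to the door, 51 mm from its inner face, 141 mm along the door from the hinge. Axes as door_hinge.
- cell2 (a point): floor centre of a cell of the white rack on the door's inside (2 rows of 3 square cells, open on top, 70 x 70 mm inside, walls 4 mm thick, 30 mm high above the cell floor, which is 14 mm above the work surface). This cell: row next to the door, 51 mm from its inner face, 215 mm along the door from the hinge. Axes as door_hinge.
- cell3 (a point): floor centre of a cell of the white rack on the door's inside (2 rows of 3 square cells, open on top, 70 x 70 mm inside, walls 4 mm thick, 30 mm high above the cell floor, which is 14 mm above the work surface). This cell: row away from the door, 125 mm from its inner face, 67 mm along the door from the hinge. Axes as door_hinge.
- cell4 (a point): floor centre of a cell of the white rack on the door's inside (2 rows of 3 square cells, open on top, 70 x 70 mm inside, walls 4 mm thick, 30 mm high above the cell floor, which is 14 mm above the work surface). This cell: row away from the door, 125 mm from its inner face, 141 mm along the door from the hinge. Axes as door_hinge.
- cell5 (a point): floor centre of a cell of the white rack on the door's inside (2 rows of 3 square cells, open on top, 70 x 70 mm inside, walls 4 mm thick, 30 mm high above the cell floor, which is 14 mm above the work surface). This cell: row away from the door, 125 mm from its inner face, 215 mm along the door from the hinge. Axes as door_hinge.
- jar_blue: jar of shoe cream: a plain upright cylinder 52 mm in diameter and 80 mm tall, 140 to 280 g, heavier in its lower part, blue with a silver lid over the top 22 mm; origin at the centre of its underside, z up along the jar. May be absent from the start (None).
- jar_red: jar of shoe cream: a plain upright cylinder 52 mm in diameter and 80 mm tall, 140 to 280 g, heavier in its lower part, red with a silver lid over the top 22 mm; origin at the centre of its underside, z up along the jar. May be absent from the start (None).
- jar_black: jar of shoe cream: a plain upright cylinder 52 mm in diameter and 80 mm tall, 140 to 280 g, heavier in its lower part, black with a silver lid over the top 22 mm; origin at the centre of its underside, z up along the jar. May be absent from the start (None).
- tin_brown: tin of shoe wax: a plain upright cylinder 52 mm in diameter and 72 mm tall, 126 to 252 g, heavier in its lower part, dark brown with a pale paper band low down and a black lid over the top 20 mm; origin at the centre of its underside, z up along the tin. May be absent from the start (None).
- tin_yellow: tin of shoe wax: a plain upright cylinder 52 mm in diameter and 72 mm tall, 126 to 252 g, heavier in its lower part, yellow with a pale paper band low down and a black lid over the top 20 mm; origin at the centre of its underside, z up along the tin. May be absent from the start (None).
- tin_white: tin of shoe wax: a plain upright cylinder 52 mm in diameter and 72 mm tall, 126 to 252 g, heavier in its lower part, white with a pale paper band low down and a black lid over the top 20 mm; origin at the centre of its underside, z up along the tin. May be absent from the start (None).
- key_bowl: terracotta key bowl, 140 mm across, 55 mm high; bystander, origin under its centre
- dog_lead: orange plastic dog lead handle, 155 x 30 mm, 70 mm high, standing on edge; bystander, origin underneath near its middle
- paperweight: green glass paperweight, 76 mm across, 55 mm high, on top of the cupboard; bystander, origin under its centre
- lip_balm: white lip balm tube standing upright, 20 mm across, 68 mm high; bystander, origin under its centre

How it is judged:
By the outcome, as a careful person would: the job done as asked, in the order asked, and still so for the second after the job is handed in, with the robot touching nothing.
Of jar_blue, jar_red, jar_black, tin_brown, tin_yellow, tin_white only 4 to 6 are there at a start; the rules pass over those that are not, and their reading is None.
At some moment in a run one of jar_blue, jar_red, jar_black, tin_brown, tin_yellow, tin_white may be knocked a few centimetres aside while the robot is not near it.
It also fails if it takes over 208 s, if anything falls off the work surface, if the arm or the gripper's body presses on something with over 40 N, if the wrist force passes 120 N, or if a joint passes its speed limit or range.

### The arm

A 7-joint arm with a two-finger parallel gripper is mounted at the origin on the work surface. World frame = base frame: x ahead of the robot, y to its left, z up, the work surface at z = 0. Lengths are in m, angles in rad, forces in N, time in s.
With the tool pointing down it reaches from about 0.425 to 0.925 m from the base axis. Payload 6.8 kg.
Tool frame: the origin (TCP) lies midway between the tips of the shut fingers; the grasp point (between the pads) lies 19 mm behind it; z points along the fingers, y is the line along which they close (so a half turn about z gives the same grasp; the last joint's range is limited). The gripper opens to 85 mm and grips with 20 to 120 N. Pads are 22 mm wide; open, the fingers measure 114 mm over their backs; the gripper's body (76 mm by 85 mm) begins 54 mm behind the grasp point. The pads swing forward as they close: fully open they stand 13 mm farther back than shut.
Start: joints at [-1.42, 0.477, 0.022, 1.555, -0.011, 1.109, -0.083], TCP at [0.173, 0.653, 0.231] pointing down, gripper open.
Joint ranges: [-2.96, 2.96], [-0.34, 2.1], [-1.41, 1.46], [0.24, 2.44], [-1.37, 4.51], [0.17, 1.92], [-2.96, 2.96]. Speed limits (rad/s): [2.39, 2.39, 3.14, 3.14, 3.14, 3.14, 3.14].

### API

Orientations are given as a unit quaternion [w, x, y, z].
In Python, from station import * gives the robot as it stands.
- The arm moves only by the shell command python3 -m creep 'ROWS' [FORCE]. ROWS is JSON, a list of rows, each a list of 7 numbers: the gripper command: -1 is shut, 1 is fully open, values between are in proportion, then the shift along the world's x, y, z in mm, then the turn, a rotation vector about the world's x, y, z in rad. A call has 1 to 5 rows; each row shifts and turns the commanded pose from where the row before left it; what a row does not reach is not made up. A row lasts 1/8 s, in which the tool goes at most 62.5 mm and 10.7 degrees, less where a joint would pass 70% of its speed; a pose out of reach is approached as far as the arm can. A call is refused whole if a number of a shift passes 62.5 or a number of a turn 0.188, either way. A call with a gripper value outside its range is refused whole. The fingers move at their own pace and stop on an object; FORCE is the grip in N (left out, the last holds). Time passes only in rows, so rows that do not move let the fingers close. It gives the time, the measured TCP pose, the force, the opening and the grip force at its end, in the units of the state.
- get_obs(): the state, without advancing time (a new reading comes with each control period).
- read_camera(name): name is "scene" or "top"; returns (picture, depth): 384x512x3 uint8, red, green, blue; 384x512 float32, m along the optical axis (not along the pixel's ray), 0 where there is no reading.
- camera_params(name): a dict with "intrinsics" (3x3 intrinsics, pixels), "cam_to_world" (4x4, takes a point from camera to world coordinates). Camera axes: x right, y up, looking along -z (the intrinsics and any distortion apply to the point x, -y, -z); pixel columns grow to the right and rows downward; lengths in m; the calibration is good to about 2 mm. A picture is of the moment at which its call begins. camera_params takes no time and is no camera call.
- hand_in(): hands the job in; it is judged then, once.
The state is a dict: "t": time; "q": joint angles; "joint_vel": joint speeds; "joint_torque": joint torques, N m; "eef_pos": TCP position; "tool_rot": TCP orientation; "contact_force": force on the tool from outside, world axes, zero at the start; "torque": the same for the moment, N m; "gripper_width": opening from 0.0 (shut) to 1.0 (fully open); "grasp_force": force on a finger pad.
Only numpy, scipy, OpenCV 4.12 (cv2) and the standard library are available. Lean on these libraries where they do the work, as an engineer would, in place of code of your own. Each camera call takes 0.05 s, during which the arm holds its last target. There are 200 camera calls.

## Working session

There is one attempt and no reset: what is moved stays moved. The work goes in short steps, Python scripts to look and compute and a shell command to move; the robot and the scene stay as the last step left them, time stands still between calls to the robot, and variables do not carry over. Pictures are saved under pics/ and viewed, at most 14 in all, crops included, and the job is handed in when it is done.

```bash
ls; mkdir -p pics; cat > h.py <<'E'
from station import *
import numpy as np, cv2
def snap(n,f,crop=None,s=1):
    p,d=read_camera(n); np.savez(f'pics/{f}.npz',p=p,d=d)
    save(p,f,crop,s); return p,d
def save(p,f,crop=None,s=1):
    if crop: p=p[crop[1]:crop[3],crop[0]:crop[2]]
    cv2.imwrite(f'pics/{f}.png',cv2.resize(p[...,::-1],None,fx=s,fy=s,interpolation=cv2.INTER_CUBIC))
def cloud(n,d):
    c=camera_params(n);K=np.array(c["intrinsics"]);T=np.array(c["cam_to_world"])
    v,u=np.indices(d.shape)
    x=(u-K[0,2])/K[0,0]*d; y=(v-K[1,2])/K[1,1]*d
    P=np.stack([x,-y,-d],-1)@T[:3,:3].T+T[:3,3]
    P[d==0]=np.nan
    return P
E
python3 - <<'E'
from h import *
p,d=snap('top','top0',s=1.5); snap('scene','sc0',s=1.5)
print({k:np.round(v,3).tolist() if not isinstance(v,dict) else v for k,v in get_obs().items()})
for n in('top','scene'): print(camera_params(n))
E
```

```text
pics
{'t': 0.1, 'q': [-1.42, 0.478, 0.022, 1.556, -0.012, 1.109, -0.083], 'joint_vel': [-0.002, -0.003, -0.001, -0.002, -0.001, -0.002, 0.001], 'joint_torque': [0.005, -59.776, 1.614, -28.195, 0.013, 0.005, 0.0], 'eef_pos': [0.173, 0.652, 0.23], 'tool_rot': [-0.0, 0.129, 0.992, -0.001], 'contact_force': [-0.101, -0.177, -0.41], 'torque': [-0.001, -0.041, -0.04], 'grasp_force': 0.0, 'gripper_width': 0.999}
{'intrinsics': array([[359.60246215,   0.        , 254.09697073],
       [  0.        , 359.60246215, 188.49146575],
       [  0.        ,   0.        ,   1.        ]]), 'cam_to_world': array([[-0.02392976,  0.98978763, -0.14052693,  0.44446291],
       [-0.99968164, -0.02256667,  0.01128558,  0.02268327],
       [ 0.0079991 ,  0.14075225,  0.99001253,  1.16614157],
       [ 0.        ,  0.        ,  0.        ,  1.        ]])}
{'intrinsics': array([[360.32061561,   0.        , 258.27246964],
       [  0.        , 360.32061561, 198.88226773],
       [  0.        ,   0.        ,   1.        ]]), 'cam_to_world': array([[ 0.13130675, -0.70667931,  0.69524304,  1.2719064 ],
       [ 0.9912339 ,  0.10393821, -0.081561  , -0.05221093],
       [-0.01462485,  0.69985799,  0.71413228,  0.79125815],
       [ 0.        ,  0.        ,  0.        ,  1.        ]])}
```

View pics/top0.png

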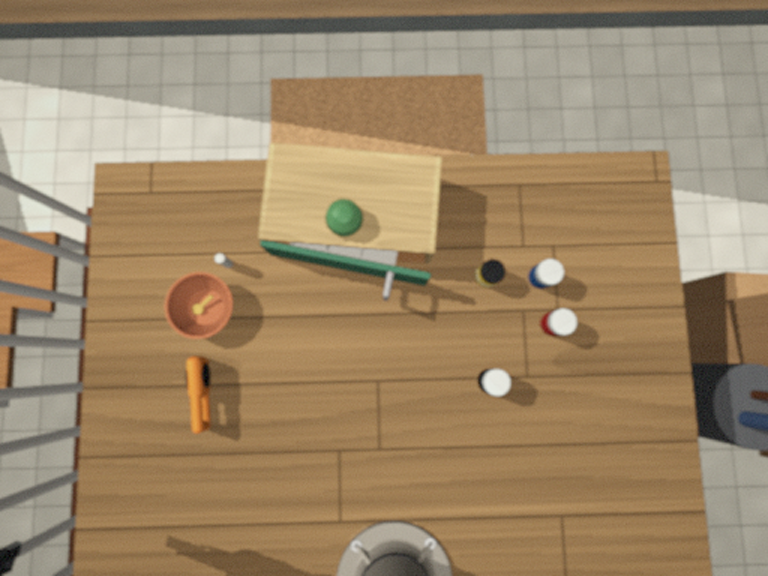

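View pics/sc0.png

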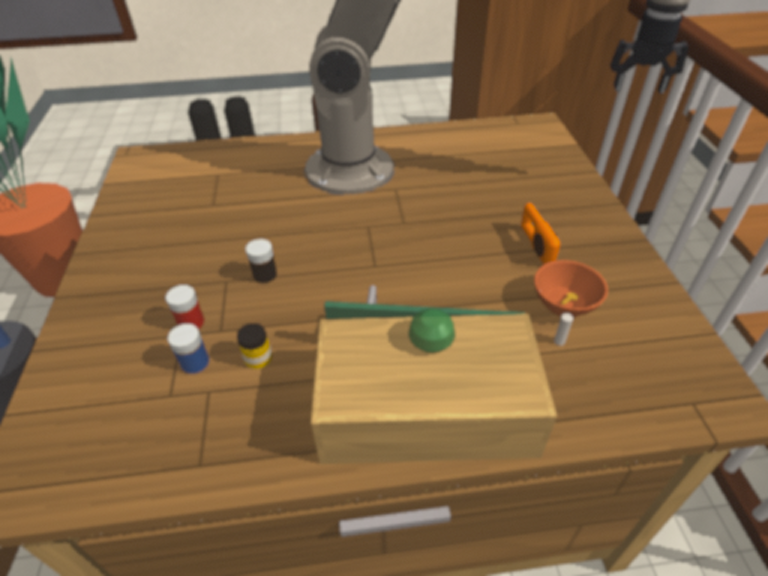

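Both views show four items (1.5× top view px): yellow tin (490,271), blue jar (549,272), red jar (561,322), black jar (496,382). The door is ajar, with the handle at (388,285); the bystanders are on the left, and the paperweight is on the cupboard.

```bash
cat >> h.py <<'E'
def items(P,lo=.062,hi=.09,reg=None):
    """clusters of points at lid height; returns centre,size,height"""
    m=(P[...,2]>lo)&(P[...,2]<hi)&(P[...,0]>.25)&(P[...,0]<.95)
    n,l,s,c=cv2.connectedComponentsWithStats(m.astype(np.uint8))
    out=[]
    for i in range(1,n):
        if s[i,4]<60: continue
        q=P[l==i]; zt=np.percentile(q[:,2],80)
        t=q[q[:,2]>zt-.008]
        (cx,cy),r=cv2.minEnclosingCircle((t[:,:2]*1000).astype(np.float32))
        out.append((np.round(c[i]).tolist(),round(cx),round(cy),'r',round(r),'z',round(zt*1000),s[i,4],'mean',np.round(t[:,:2].mean(0)*1000).tolist()))
    return out
E
python3 - <<'E'
from h import *
z=np.load('pics/top0.npz');P=cloud('top',z['d'])
for o in items(P): print(o)
m=(P[...,2]>.105)&(P[...,2]<.13)&(P[...,0]>.4)
n,l,s,c=cv2.connectedComponentsWithStats(m.astype(np.uint8))
for i in range(1,n):
    if s[i,4]<60: continue
    q=P[l==i];print(i,s[i],np.median(q[:,2]))
    r=cv2.minAreaRect((q[:,:2]*1000).astype(np.float32));print(r,cv2.boxPoints(r).round())
for u,v in [(268,246),(345,265),(425,280),(388,285),(386,296),(390,274),(220,258),(200,270),(344,217)]:
    print((u,v),P[int(v/1.5),int(u/1.5)].round(3))
q=P[170:202,240:275];w=(q[...,2]>.05)
print(q[w].round(3)[::9])
E
```

```text
([218.0, 174.0], 646, 122, 'r', 127, 'z', 84, np.int32(122), 'mean', [646.0, 120.0])
([329.0, 180.0], 620, -222, 'r', 26, 'z', 74, np.int32(220), 'mean', [620.0, -221.0])
([366.0, 181.0], 615, -337, 'r', 26, 'z', 82, np.int32(242), 'mean', [615.0, -336.0])
([375.0, 214.0], 513, -356, 'r', 26, 'z', 82, np.int32(254), 'mean', [512.0, -355.0])
([130.0, 261.0], 384, 386, 'r', 74, 'z', 70, np.int32(395), 'mean', [389.0, 386.0])
([331.0, 254.0], 396, -215, 'r', 26, 'z', 82, np.int32(255), 'mean', [395.0, -214.0])
1 [ 172   95  123  103 7680] 0.12061202191225306
((724.0708618164062, 72.67916107177734), (350.37591552734375, 292.6459655761719), 83.8198013305664) [[ 560.  -86.]
 [ 851. -117.]
 [ 888.  231.]
 [ 597.  263.]]
(268, 246) [0.673 0.236 0.111]
(345, 265) [0.637 0.083 0.089]
(425, 280) [ 0.601 -0.076  0.1  ]
(388, 285) [ 0.59  -0.001  0.108]
(386, 296) [0.569 0.003 0.106]
(390, 274) [ 0.614 -0.007  0.109]
(220, 258) [0.659 0.343 0.07 ]
(200, 270) [0.647 0.405 0.001]
(344, 217) [0.714 0.079 0.174]
[[ 0.641  0.051  0.117]
 [ 0.638  0.04   0.113]
 [ 0.635  0.043  0.115]
 [ 0.635  0.016  0.112]
 [ 0.632  0.034  0.114]
 [ 0.631  0.007  0.115]
 [ 0.629  0.04   0.114]
 [ 0.628  0.013  0.114]
 [ 0.628 -0.014  0.115]
 [ 0.627  0.034  0.109]
 [ 0.625  0.007  0.116]
 [ 0.625 -0.019  0.114]
 [ 0.629  0.044  0.079]
 [ 0.623  0.016  0.111]
 [ 0.622 -0.01   0.115]
 [ 0.621 -0.037  0.115]
 [ 0.628  0.041  0.064]
 [ 0.621  0.013  0.101]
 [ 0.618 -0.013  0.118]
 [ 0.618 -0.04   0.114]
 [ 0.623  0.016  0.075]
 [ 0.617 -0.01   0.109]
 [ 0.615 -0.037  0.113]
 [ 0.621  0.007  0.067]
 [ 0.614 -0.02   0.104]
 [ 0.612 -0.049  0.115]
 [ 0.615 -0.017  0.079]
 [ 0.61  -0.043  0.109]
 [ 0.614 -0.021  0.068]
 [ 0.608 -0.046  0.103]
 [ 0.611 -0.033  0.064]
 [ 0.602 -0.007  0.109]
 [ 0.599 -0.007  0.107]
 [ 0.593 -0.007  0.109]
 [ 0.584  0.002  0.109]
 [ 0.577  0.002  0.113]
 [ 0.572 -0.     0.111]
 [ 0.569 -0.004  0.084]]
```

```bash
cat >> h.py <<'E'
def door(p,P,name='top'):
    """green door top strip -> minAreaRect mm"""
    h=cv2.cvtColor(p,cv2.COLOR_RGB2HSV)
    m=(h[...,0]>60)&(h[...,0]<95)&(h[...,1]>90)&(P[...,2]>.105)&(P[...,2]<.125)
    q=P[m][:,:2]*1000
    r=cv2.minAreaRect(q.astype(np.float32)); l=cv2.fitLine(q.astype(np.float32),cv2.DIST_HUBER,0,.01,.01).ravel()
    return r,cv2.boxPoints(r).round(),l,len(q)
E
python3 - <<'E'
from h import *
z=np.load('pics/top0.npz');P=cloud('top',z['d']);p=z['p']
h=cv2.cvtColor(p,cv2.COLOR_RGB2HSV)
m=(h[...,0]<35)&(P[...,2]>.114)&(P[...,2]<.126)&(P[...,0]>.4)
n,l,s,c=cv2.connectedComponentsWithStats(m.astype(np.uint8));i=1+np.argmax(s[1:,4])
q=P[l==i][:,:2]*1000; r=cv2.minAreaRect(q.astype(np.float32)); print(r,cv2.boxPoints(r).round())
print(door(p,P))
z=np.load('pics/sc0.npz');P=cloud('scene',z['d']);p=z['p']
for o in items(P): print(o)
print(door(p,P))
E
```

```text
((768.64013671875, 67.78067016601562), (350.85650634765625, 202.26022338867188), 84.03253936767578) [[ 650.  -96.]
 [ 851. -117.]
 [ 887.  232.]
 [ 686.  253.]]
(((641.9906616210938, 82.44175720214844), (335.3706359863281, 10.985000610351562), 77.35543823242188), array([[600., -80.],
       [611., -82.],
       [684., 245.],
       [673., 247.]], dtype=float32), array([2.1693529e-01, 9.7618598e-01, 6.4152307e+02, 8.2952370e+01],
      dtype=float32), 379)
([362.0, 150.0], 387, 389, 'r', 75, 'z', 71, np.int32(230), 'mean', [398.0, 388.0])
([173.0, 166.0], 394, -214, 'r', 28, 'z', 82, np.int32(221), 'mean', [398.0, -213.0])
([121.0, 198.0], 511, -355, 'r', 28, 'z', 82, np.int32(277), 'mean', [515.0, -353.0])
([167.0, 223.0], 621, -220, 'r', 26, 'z', 74, np.int32(272), 'mean', [623.0, -219.0])
([123.0, 225.0], 616, -336, 'r', 27, 'z', 82, np.int32(332), 'mean', [618.0, -334.0])
([289.0, 290.0], 868, 59, 'r', 174, 'z', 85, np.int32(1030), 'mean', [867.0, 59.0])
(((638.8649291992188, 43.40406799316406), (253.4711151123047, 8.510502815246582), 76.65570831298828), array([[605., -79.],
       [614., -81.],
       [672., 166.],
       [664., 168.]], dtype=float32), array([2.1932989e-01, 9.7565073e-01, 6.3556244e+02, 2.6058964e+01],
      dtype=float32), 122)
```

```bash
python3 -m creep '[[1,31,-50,0,0,0,0.02],[1,31,-50,0,0,0,0.02],[1,31,-50,0,0,0,0],[1,31,-50,0,0,0,0],[1,31,-50,0,0,0,0]]' 60
python3 -m creep '[[1,31,-50,0,0,0,0],[1,31,-50,0,0,0,0],[1,31,-50,0,0,0,0],[1,31,-50,0,0,0,0],[1,31,-50,0,0,0,0]]'
python3 -m creep '[[1,30,-50,0,0,0,0],[1,30,-50,0,0,0,0],[1,29,-50,0,0,0,0],[1,0,0,0,0,0,0],[1,0,0,0,0,0,0]]'
cat >> h.py <<'E'
def go(x,y,z,yaw=None):
    """remaining shift (mm) and turn about z to a target; yaw = tool y axis, deg (mod 180)"""
    from scipy.spatial.transform import Rotation as R
    o=get_obs();w,a,b,c=o['tool_rot'];r=R.from_quat([a,b,c,w]).as_matrix()
    cur=np.degrees(np.arctan2(r[1,1],r[0,1]));d=None
    if yaw is not None: d=np.radians((yaw-cur+90)%180-90).round(3)
    print('t',round(o['t'],2),'shift',np.round(np.array([x,y,z])-np.array(o['eef_pos'])*1000,1),'turn',d,'yaw',cur.round(1),'tilt z',r[:,2].round(3),'q',np.round(o['q'],2),'F',np.round(o['contact_force'],1),'w',round(float(o['gripper_width']),2),'gf',round(float(o['grasp_force']),1))
def hp(th,x=-52,y=-250,H=(677,234),yc=-.104):
    a=yc-th;return H[0]+x*np.cos(a)-y*np.sin(a),H[1]+x*np.sin(a)+y*np.cos(a),90+np.degrees(a)
E
python3 - <<'E'
from h import *
go(572,1,66,77.5)
for th in [.115,.2,.35,.5,.65,.8,.95,1.1,1.25,1.4,1.57]: print(th,np.round(hp(th),1))
E
```

```text
t: 0.72
eef_pos: [0.3285, 0.4006, 0.2311]
tool_rot: [-0.0, 0.109, 0.994, -0.0]
contact_force: [0.4, -0.4, -0.2]
gripper_width: 0.997
grasp_force: 0.0
t: 1.35
eef_pos: [0.4833, 0.1508, 0.2313]
tool_rot: [-0.0, 0.109, 0.994, 0.0]
contact_force: [0.9, -0.0, 0.5]
gripper_width: 0.997
grasp_force: 0.0
t: 1.98
eef_pos: [0.5713, 0.003, 0.2308]
tool_rot: [-0.001, 0.109, 0.994, 0.0]
contact_force: [-0.7, 1.1, 0.9]
gripper_width: 0.999
grasp_force: 0.0
t 1.98 shift [   0.7   -2.  -164.8] turn 0.001 yaw 77.5 tilt z [-0.001  0.    -1.   ] q [-0.42  0.32  0.38  1.83 -0.14  1.02  1.37] F [-0.7  1.1  0.9] w 1.0 gf 0.0
0.115 [571.9   1.3  77.5]
0.2 [552.5  11.   72.6]
0.35 [520.6  32.1  64. ]
0.5 [492.2  57.8  55.4]
0.65 [468.   87.4  46.8]
0.8 [448.4 120.2  38.2]
0.95 [434.  155.7  29.6]
1.1 [425.  192.9  21. ]
1.25 [421.7 231.   12.4]
1.4 [424.1 269.2   3.8]
1.57 [433.7 311.5  -5.9]
```

```bash
python3 -m creep '[[1,1,-2,-45,0,0,0],[1,0,0,-50,0,0,0],[1,0,0,-40,0,0,0],[1,0,0,-20,0,0,0],[1,0,0,-10,0,0,0]]' 
python3 -m creep '[[-1,0,0,0,0,0,0],[-1,0,0,0,0,0,0],[-1,0,0,0,0,0,0],[-1,0,0,0,0,0,0],[-1,0,0,0,0,0,0]]' 60
python3 - <<'E'
from h import *
go(572,1,66,77.5)
E
```

```text
t: 2.6
eef_pos: [0.5715, 0.0026, 0.0651]
tool_rot: [-0.001, 0.108, 0.994, 0.0]
contact_force: [0.3, -0.3, 0.3]
gripper_width: 1.002
grasp_force: 0.0
t: 3.22
eef_pos: [0.574, 0.002, 0.0671]
tool_rot: [0.001, 0.109, 0.994, 0.001]
contact_force: [2.3, 4.9, 3.1]
gripper_width: 0.125
grasp_force: 58.4
t 3.23 shift [-2.  -1.  -1.1] turn -0.0 yaw 77.5 tilt z [ 0.002  0.002 -1.   ] q [-0.35  0.54  0.31  1.95 -0.25  0.69  1.47] F [2.3 4.9 3.1] w 0.12 gf 58.4
```

```bash
python3 -m creep '[[-1,-10,5,0,0,0,-0.043],[-1,-9.4,4.7,0,0,0,-0.042],[-1,-16.2,10.2,0,0,0,-0.075],[-1,-15.7,10.9,0,0,0,-0.075],[-1,-14.5,12.5,0,0,0,-0.075]]' 
python3 -m creep '[[-1,-13.9,13.2,0,0,0,-0.075],[-1,-12.6,14.5,0,0,0,-0.075],[-1,-11.6,15.1,0,0,0,-0.075],[-1,-10.4,16.1,0,0,0,-0.075],[-1,-9.2,16.7,0,0,0,-0.075]]' 
python3 - <<'E'
from h import *
go(*hp(.8)[:2],67,hp(.8)[2])
E
```

```text
t: 3.85
eef_pos: [0.5082, 0.0447, 0.0671]
tool_rot: [0.002, 0.262, 0.965, 0.001]
contact_force: [4.8, 4.0, -0.1]
gripper_width: 0.126
grasp_force: 59.7
t: 4.47
eef_pos: [0.4506, 0.12, 0.0671]
tool_rot: [0.001, 0.438, 0.899, 0.001]
contact_force: [4.7, 2.0, 1.0]
gripper_width: 0.124
grasp_force: 59.6
t 4.47 shift [-2.2  0.2 -0.1] turn 0.002 yaw 38.1 tilt z [ 0.003  0.001 -1.   ] q [-0.81  0.43  0.51  2.21 -0.37  0.59  0.64] F [4.7 2.  1. ] w 0.12 gf 59.6
```

Smooth, low force. Finish the arc.

```bash
python3 -m creep '[[-1,-8,17.5,0,0,0,-0.075],[-1,-6.4,18,0,0,0,-0.075],[-1,-5.2,18.5,0,0,0,-0.075],[-1,-3.8,18.7,0,0,0,-0.075],[-1,-2.4,19,0,0,0,-0.075]]' 
python3 -m creep '[[-1,-0.9,19.1,0,0,0,-0.075],[-1,0.5,19.1,0,0,0,-0.075],[-1,1.9,19.1,0,0,0,-0.075],[-1,3.8,21.2,0,0,0,-0.085],[-1,5.8,21.1,0,0,0,-0.085]]' 
python3 -m creep '[[-1,0,0,0,0,0,0],[-1,0,0,0,0,0,0],[1,0,0,0,0,0,0],[1,0,0,0,0,0,0],[1,0,0,0,0,0,0]]'
python3 -m creep '[[1,0,0,10,0,0,0],[1,0,0,30,0,0,0],[1,0,0,50,0,0,0],[1,0,0,60,0,0,0],[1,0,0,20,0,0,0]]'
python3 - <<'E'
from h import *
go(*hp(1.57)[:2],67,hp(1.57)[2])
p,d=snap('top','top1',s=1.5);P=cloud('top',d);print(door(p,P))
for o in items(P): print(o)
E
```

```text
t: 5.1
eef_pos: [0.4243, 0.2115, 0.0671]
tool_rot: [0.0, 0.598, 0.802, 0.001]
contact_force: [1.6, -0.8, 3.9]
gripper_width: 0.127
grasp_force: 59.9
t: 5.72
eef_pos: [0.435, 0.3113, 0.0671]
tool_rot: [-0.0, 0.744, 0.669, 0.0]
contact_force: [0.9, -1.1, 6.5]
gripper_width: 0.124
grasp_force: 60.1
t: 6.35
eef_pos: [0.4344, 0.3103, 0.0662]
tool_rot: [0.0, 0.743, 0.67, -0.0]
contact_force: [-1.1, -0.1, 0.0]
gripper_width: 0.763
grasp_force: 0.0
t: 6.98
eef_pos: [0.4362, 0.3111, 0.2402]
tool_rot: [-0.0, 0.743, 0.669, 0.003]
contact_force: [-0.8, 0.5, -0.5]
gripper_width: 1.002
grasp_force: 0.0
t 6.97 shift [  -2.5    0.4 -173.2] turn 0.001 yaw -6.0 tilt z [ 0.003  0.004 -1.   ] q [-1.48  0.33  0.94  1.93 -0.31  1.03 -0.51] F [-0.8  0.5 -0.5] w 1.0 gf 0.0
(((517.44189453125, 247.80477905273438), (12.352617263793945, 325.36834716796875), 84.08941650390625), array([[355., 258.],
       [679., 225.],
       [680., 237.],
       [356., 271.]], dtype=float32), array([ 9.94581938e-01, -1.03955746e-01,  5.13526062e+02,  2.46921402e+02],
      dtype=float32), 428)
([178.0, 217.0], 522, 242, 'r', 169, 'z', 83, np.int32(214), 'mean', [518.0, 242.0])
([329.0, 180.0], 619, -222, 'r', 26, 'z', 74, np.int32(219), 'mean', [620.0, -221.0])
([366.0, 181.0], 615, -336, 'r', 26, 'z', 82, np.int32(243), 'mean', [614.0, -336.0])
([375.0, 214.0], 513, -356, 'r', 26, 'z', 82, np.int32(252), 'mean', [512.0, -355.0])
([331.0, 254.0], 395, -215, 'r', 26, 'z', 82, np.int32(255), 'mean', [395.0, -214.0])
([132.0, 281.0], 337, 378, 'r', 26, 'z', 69, np.int32(89), 'mean', [332.0, 380.0])
```

View pics/top1.png

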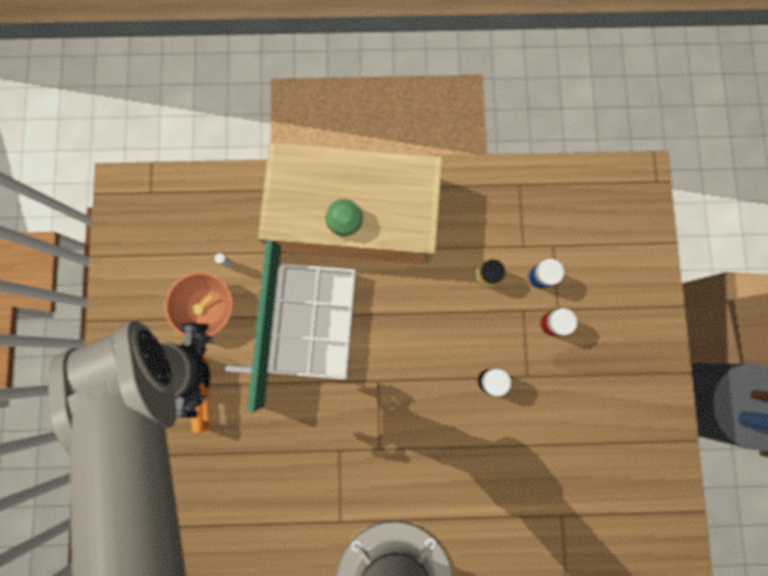

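The door stands square to the cupboard and the rack is empty (corners at ≈(283,265), (355,268), (346,379), (270,373) px in the 1.5× view); the items are undisturbed. Next I check the rack location against the model.

```bash
python3 - <<'E'
from h import *
z=np.load('pics/top1.npz');P=cloud('top',z['d']);p=z['p'].astype(int)
w=(p.min(-1)>120)&(p.max(-1)-p.min(-1)<40)
m=w&(P[...,2]>.005)&(P[...,2]<.055)&(P[...,0]>.4)&(P[...,0]<.7)&(P[...,1]>.05)&(P[...,1]<.26)
for lo in(.005,.03):
    mm=m&(P[...,2]>lo); q=P[mm][:,:2]*1000; r=cv2.minAreaRect(q.astype(np.float32)); print(len(q),np.round(r[0]),np.round(r[1]),r[2],cv2.boxPoints(r).round().tolist())
print('z',np.percentile(P[m][:,2],[5,50,95]).round(3))
print('model rack',hp(1.57,7+88,-141))
for i,(x,y) in enumerate([(58,-67),(58,-141),(58,-215),(132,-67),(132,-141),(132,-215)]): print(i,np.round(hp(1.57,x,y),1))
go(396,-215,230,-6)
E
```

```text
3750 [533. 159.] [165. 232.] 84.19427490234375 [[409.0, 88.0], [640.0, 65.0], [657.0, 229.0], [425.0, 253.0]]
677 [529. 153.] [153. 226.] 84.15846252441406 [[409.0, 89.0], [634.0, 66.0], [649.0, 217.0], [424.0, 240.0]]
z [0.011 0.015 0.045]
model rack (np.float64(526.9632752546013), np.float64(154.03137347888554), np.float64(-5.91313490489982))
0 [604.4 183.2  -5.9]
1 [530.8 190.8  -5.9]
2 [457.2 198.5  -5.9]
3 [596.8 109.6  -5.9]
4 [523.2 117.2  -5.9]
5 [449.5 124.9  -5.9]
t 7.03 shift [ -40.7 -526.5  -11.2] turn -0.001 yaw -6.0 tilt z [ 0.004  0.005 -1.   ] q [-1.49  0.33  0.94  1.92 -0.31  1.03 -0.51] F [1.3 0.2 0.6] w 1.0 gf 0.0
```

```bash
python3 -m creep '[[1,14,-52,0,0,0,0],[1,14,-52,0,0,0,0],[1,14,-52,0,0,0,0],[1,14,-52,0,0,0,0],[1,14,-52,0,0,0,0]]' 60
python3 -m creep '[[1,14,-52,-10,0,0,0],[1,-25,-43,-10,0,0,0],[1,-25,-43,-20,0,0,0],[1,-25,-43,-30,0,0,0],[1,-25,-43,-30,0,0,0]]'
python3 -m creep '[[1,-25,-43,0,0,0,0],[1,0,0,-20,0,0,0],[1,0,0,0,0,0,0],[1,0,0,0,0,0,0]]'
python3 - <<'E'
from h import *
go(395.5,-215,32,-6)
p,d=read_camera('scene');
for o in items(cloud('scene',d)): print(o)
E
```

```text
t: 7.65
eef_pos: [0.5044, 0.0491, 0.2362]
tool_rot: [-0.0, 0.743, 0.67, 0.0]
contact_force: [0.3, 0.4, -0.3]
gripper_width: 1.0
grasp_force: 0.0
t: 8.28
eef_pos: [0.4175, -0.1743, 0.1355]
tool_rot: [0.0, 0.742, 0.67, 0.0]
contact_force: [1.5, -0.9, 0.1]
gripper_width: 1.006
grasp_force: 0.0
t: 8.78
eef_pos: [0.3938, -0.216, 0.1166]
tool_rot: [-0.0, 0.742, 0.67, -0.0]
contact_force: [-0.1, 0.4, -0.2]
gripper_width: 1.001
grasp_force: 0.0
t 8.78 shift [  1.7   1.  -84.6] turn -0.002 yaw -5.9 tilt z [-0. -0. -1.] q [-0.36  0.38  0.89  2.22 -0.46  0.72  0.74] F [-0.1  0.4 -0.2] w 1.0 gf 0.0
([361.0, 150.0], 387, 389, 'r', 75, 'z', 71, np.int32(230), 'mean', [397.0, 388.0])
([328.0, 178.0], 504, 246, 'r', 149, 'z', 85, np.int32(190), 'mean', [519.0, 244.0])
([173.0, 167.0], 395, -213, 'r', 26, 'z', 82, np.int32(218), 'mean', [398.0, -212.0])
([121.0, 198.0], 512, -354, 'r', 27, 'z', 82, np.int32(280), 'mean', [515.0, -353.0])
([167.0, 223.0], 622, -220, 'r', 26, 'z', 74, np.int32(271), 'mean', [624.0, -219.0])
([123.0, 225.0], 615, -336, 'r', 27, 'z', 82, np.int32(331), 'mean', [617.0, -334.0])
([288.0, 290.0], 866, 58, 'r', 175, 'z', 85, np.int32(1026), 'mean', [867.0, 59.0])
```

```bash
python3 -m creep '[[1,2,1,-40,0,0,0],[1,0,0,-30,0,0,0],[1,0,0,-15,0,0,0],[-1,0,0,0,0,0,0],[-1,0,0,0,0,0,0]]' 50
python3 -m creep '[[-1,0,0,0,0,0,0],[-1,0,0,0,0,0,0],[-1,0,0,20,0,0,0],[-1,0,0,50,0,0,0],[-1,0,0,40,0,0,0]]'
python3 - <<'E'
from h import *
go(605.5,182.5,140,-6)
E
```

```text
t: 9.45
eef_pos: [0.396, -0.2152, 0.0321]
tool_rot: [0.0, 0.742, 0.67, 0.0]
contact_force: [-1.2, 1.0, 9.8]
gripper_width: 0.6
grasp_force: 9.3
t: 10.07
eef_pos: [0.3956, -0.2154, 0.1431]
tool_rot: [0.0, 0.743, 0.67, 0.0]
contact_force: [0.4, 0.5, -2.0]
gripper_width: 0.594
grasp_force: 52.9
t 10.07 shift [209.9 397.9  -3.1] turn -0.001 yaw -5.9 tilt z [ 0.001 -0.    -1.   ] q [-0.43  0.34  0.96  2.2  -0.4   0.78  0.69] F [ 0.4  0.5 -2. ] w 0.59 gf 52.9
```

```bash
python3 -m creep '[[-1,15,28,0,0,0,0],[-1,26,50,0,0,0,0],[-1,26,50,0,0,0,0],[-1,26,50,0,0,0,0],[-1,26,50,0,0,0,0]]'
python3 -m creep '[[-1,26,50,0,0,0,0],[-1,26,50,0,0,0,0],[-1,24,45,0,0,0,0],[-1,15,25,0,0,0,0],[-1,0,0,0,0,0,0]]'
python3 -m creep '[[-1,0,0,0,0,0,0],[-1,0,0,0,0,0,0]]'
python3 - <<'E'
from h import *
go(605.5,182.5,46,-6)
E
```

```text
t: 10.7
eef_pos: [0.5153, 0.0149, 0.142]
tool_rot: [0.0, 0.742, 0.67, 0.001]
contact_force: [0.3, -1.0, -1.3]
gripper_width: 0.597
grasp_force: 52.9
t: 11.32
eef_pos: [0.606, 0.1863, 0.1413]
tool_rot: [0.0, 0.741, 0.672, 0.0]
contact_force: [0.4, 0.2, -2.3]
gripper_width: 0.598
grasp_force: 53.0
t: 11.58
eef_pos: [0.6051, 0.1814, 0.1416]
tool_rot: [0.0, 0.743, 0.669, -0.0]
contact_force: [0.2, -0.2, -1.3]
gripper_width: 0.598
grasp_force: 53.0
t 11.57 shift [  0.4   1.1 -95.6] turn 0.0 yaw -6.0 tilt z [-0. -0. -1.] q [-0.96  0.64  0.83  1.78 -0.57  0.97 -0.  ] F [ 0.2 -0.2 -1.3] w 0.6 gf 53.0
```

```bash
python3 -m creep '[[-1,0,1,-40,0,0,0],[-1,0,0,-35,0,0,0],[-1,0,0,-13,0,0,0],[-1,0,0,-6,0,0,0],[-1,0,0,0,0,0,0]]'
python3 -m creep '[[0.6,0,0,0,0,0,0],[0.6,0,0,0,0,0,0],[0.6,0,0,5,0,0,0],[0.6,0,0,40,0,0,0],[0.6,0,0,50,0,0,0]]'
python3 - <<'E'
from h import *
go(619.5,-221.5,140,-6)
E
```

```text
t: 12.2
eef_pos: [0.6062, 0.1836, 0.0481]
tool_rot: [0.0, 0.743, 0.67, 0.001]
contact_force: [0.1, 0.4, -1.9]
gripper_width: 0.597
grasp_force: 53.0
t: 12.82
eef_pos: [0.6049, 0.1836, 0.1431]
tool_rot: [-0.0, 0.743, 0.67, -0.001]
contact_force: [1.3, 0.4, 0.3]
gripper_width: 0.803
grasp_force: 0.0
t 12.82 shift [  14.6 -405.1   -3.1] turn -0.002 yaw -5.9 tilt z [-0.001 -0.001 -1.   ] q [-0.97  0.64  0.84  1.78 -0.57  0.98 -0.  ] F [1.3 0.4 0.3] w 0.8 gf 0.0
```

```bash
python3 -m creep '[[1,1,-30,0,0,0,0],[1,2,-60,0,0,0,0],[1,2,-60,0,0,0,0],[1,2,-60,0,0,0,0],[1,2,-60,0,0,0,0]]'
python3 -m creep '[[1,2,-60,0,0,0,0],[1,2,-50,0,0,0,0],[1,2,-25,0,0,0,0],[1,0,0,-20,0,0,0],[1,0,0,0,0,0,0]]'
python3 - <<'E'
from h import *
go(619.5,-221.5,32,-6)
p,d=snap('scene','sc1',s=1.5);
for o in items(cloud('scene',d),hi=.1): print(o)
E
```

```text
t: 13.45
eef_pos: [0.6147, -0.0881, 0.143]
tool_rot: [0.0, 0.742, 0.67, 0.0]
contact_force: [0.2, 0.8, 0.3]
gripper_width: 0.998
grasp_force: 0.0
t: 14.08
eef_pos: [0.6195, -0.2187, 0.1199]
tool_rot: [-0.002, 0.742, 0.67, -0.001]
contact_force: [-0.0, 0.4, -0.1]
gripper_width: 1.0
grasp_force: 0.0
t 14.07 shift [  0.   -2.8 -87.9] turn -0.003 yaw -5.8 tilt z [-0.004  0.003 -1.   ] q [-0.28  0.69  0.78  1.73 -0.58  0.97  0.63] F [-0.   0.4 -0.1] w 1.0 gf 0.0
([361.0, 150.0], 388, 387, 'r', 74, 'z', 71, np.int32(232), 'mean', [397.0, 388.0])
([329.0, 177.0], 510, 245, 'r', 152, 'z', 93, np.int32(269), 'mean', [525.0, 244.0])
([121.0, 198.0], 513, -353, 'r', 27, 'z', 82, np.int32(277), 'mean', [515.0, -353.0])
([316.0, 200.0], 607, 185, 'r', 27, 'z', 96, np.int32(340), 'mean', [610.0, 184.0])
([168.0, 223.0], 620, -220, 'r', 26, 'z', 74, np.int32(258), 'mean', [624.0, -218.0])
([123.0, 225.0], 615, -336, 'r', 27, 'z', 82, np.int32(331), 'mean', [617.0, -334.0])
([288.0, 289.0], 867, 59, 'r', 175, 'z', 93, np.int32(1407), 'mean', [867.0, 59.0])
```

View pics/sc1.png

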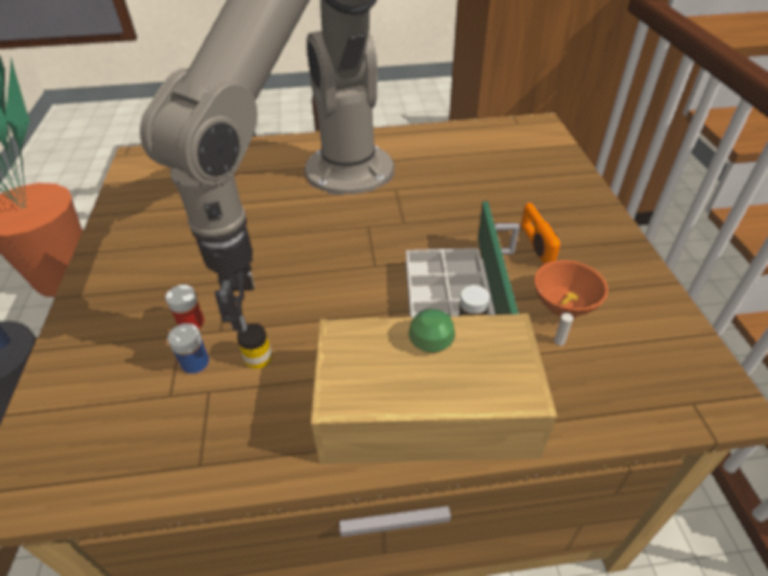

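The black jar stands upright in cell 0 (lid at ≈(475,298) px, top z 96 mm vs 94 expected); the other items are unmoved. Next, the yellow tin.

```bash
python3 -m creep '[[1,0,-2,-40,0,0,0],[1,0,0,-32,0,0,0],[1,0,0,-16,0,0,0],[-1,0,0,0,0,0,0],[-1,0,0,0,0,0,0]]' 50
python3 -m creep '[[-1,0,0,0,0,0,0],[-1,0,0,0,0,0,0],[-1,0,0,20,0,0,0],[-1,0,0,50,0,0,0],[-1,0,0,40,0,0,0]]'
python3 - <<'E'
from h import *
go(458.5,198,140,-6)
E
```

```text
t: 14.75
eef_pos: [0.6212, -0.2234, 0.0356]
tool_rot: [0.001, 0.742, 0.67, 0.0]
contact_force: [-2.8, 0.6, 8.2]
gripper_width: 0.603
grasp_force: 8.2
t: 15.38
eef_pos: [0.6206, -0.2236, 0.147]
tool_rot: [0.001, 0.743, 0.67, 0.0]
contact_force: [0.6, -0.0, -2.5]
gripper_width: 0.599
grasp_force: 52.9
t 15.38 shift [-162.1  421.6   -7. ] turn -0.001 yaw -5.9 tilt z [ 0.001 -0.001 -1.   ] q [-0.29  0.67  0.8   1.71 -0.56  1.01  0.61] F [ 0.6 -0.  -2.5] w 0.6 gf 52.9
```

```bash
python3 -m creep '[[-1,-11,28,0,0,0,0],[-1,-21,54,0,0,0,0],[-1,-21,54,0,0,0,0],[-1,-21,54,0,0,0,0],[-1,-21,54,0,0,0,0]]'
python3 -m creep '[[-1,-21,54,0,0,0,0],[-1,-21,54,0,0,0,0],[-1,-16,45,0,0,0,0],[-1,-9,24,0,0,0,0],[-1,0,0,0,0,0,0]]'
python3 -m creep '[[-1,0,0,0,0,0,0],[-1,0,0,0,0,0,0]]'
python3 - <<'E'
from h import *
go(458.5,198,51,-6)
E
```

```text
t: 16.0
eef_pos: [0.5248, 0.0224, 0.1452]
tool_rot: [-0.0, 0.743, 0.67, 0.001]
contact_force: [0.6, 1.2, -2.3]
gripper_width: 0.599
grasp_force: 53.0
t: 16.62
eef_pos: [0.4577, 0.2001, 0.1449]
tool_rot: [-0.001, 0.741, 0.671, 0.0]
contact_force: [0.3, -0.0, -2.3]
gripper_width: 0.597
grasp_force: 53.0
t: 16.88
eef_pos: [0.459, 0.1964, 0.1447]
tool_rot: [0.0, 0.743, 0.669, 0.0]
contact_force: [-0.2, -0.9, -2.3]
gripper_width: 0.601
grasp_force: 53.0
t 16.88 shift [ -0.5   1.6 -93.7] turn 0.001 yaw -6.0 tilt z [ 0.  0. -1.] q [-1.26  0.44  0.94  2.1  -0.48  0.83 -0.15] F [-0.2 -0.9 -2.3] w 0.6 gf 53.0
```

```bash
python3 -m creep '[[-1,-0.5,1.5,-40,0,0,0],[-1,0,0,-35,0,0,0],[-1,0,0,-12,0,0,0],[-1,0,0,-6,0,0,0],[-1,0,0,0,0,0,0]]'
python3 -m creep '[[0.6,0,0,0,0,0,0],[0.6,0,0,0,0,0,0],[0.6,0,0,5,0,0,0],[0.6,0,0,40,0,0,0],[0.6,0,0,50,0,0,0]]'
python3 - <<'E'
from h import *
p,d=read_camera('scene')
for o in items(cloud('scene',d),hi=.1): print(o)
go(512.5,-355,120,-6)
E
```

```text
t: 17.5
eef_pos: [0.4587, 0.1991, 0.0519]
tool_rot: [0.0, 0.743, 0.67, 0.0]
contact_force: [-0.0, -0.1, -3.0]
gripper_width: 0.597
grasp_force: 53.0
t: 18.12
eef_pos: [0.4575, 0.1989, 0.1472]
tool_rot: [0.0, 0.743, 0.67, -0.001]
contact_force: [1.0, 0.4, 0.4]
gripper_width: 0.802
grasp_force: 0.0
([361.0, 150.0], 386, 391, 'r', 74, 'z', 71, np.int32(237), 'mean', [397.0, 387.0])
([329.0, 177.0], 509, 246, 'r', 153, 'z', 93, np.int32(262), 'mean', [525.0, 244.0])
([310.0, 166.0], 461, 202, 'r', 26, 'z', 88, np.int32(241), 'mean', [464.0, 202.0])
([121.0, 198.0], 513, -354, 'r', 27, 'z', 82, np.int32(281), 'mean', [515.0, -353.0])
([316.0, 200.0], 607, 185, 'r', 27, 'z', 96, np.int32(337), 'mean', [610.0, 184.0])
([123.0, 225.0], 616, -335, 'r', 27, 'z', 82, np.int32(332), 'mean', [618.0, -334.0])
([288.0, 289.0], 867, 58, 'r', 175, 'z', 92, np.int32(1401), 'mean', [867.0, 57.0])
t 18.18 shift [  51.4 -554.4  -32.7] turn 0.0 yaw -6.0 tilt z [ 0.005  0.003 -1.   ] q [-1.28  0.43  0.95  2.09 -0.47  0.85 -0.16] F [ 4.  -0.2  4.1] w 0.8 gf 0.0
```

```bash
python3 -m creep '[[1,3,-30,0,0,0,0],[1,6,-58,0,0,0,0],[1,6,-58,0,0,0,0],[1,6,-58,0,0,0,0],[1,6,-58,0,0,0,0]]'
python3 -m creep '[[1,6,-58,0,0,0,0],[1,6,-58,0,0,0,0],[1,5,-58,0,0,0,0],[1,5,-58,0,0,0,0],[1,5,-40,0,0,0,0]]'
python3 -m creep '[[1,1,-20,-15,0,0,0],[1,0,0,-10,0,0,0],[1,0,0,0,0,0,0],[1,0,0,0,0,0,0]]'
python3 - <<'E'
from h import *
p,d=read_camera('scene')
for o in items(cloud('scene',d),hi=.1): print(o)
go(512.5,-355,33,-6)
E
```

```text
t: 18.8
eef_pos: [0.4853, -0.0644, 0.1469]
tool_rot: [0.0, 0.742, 0.67, 0.001]
contact_force: [0.7, -1.0, 0.3]
gripper_width: 1.003
grasp_force: 0.0
t: 19.42
eef_pos: [0.5115, -0.338, 0.147]
tool_rot: [0.001, 0.743, 0.669, -0.0]
contact_force: [0.8, -0.1, -0.5]
gripper_width: 0.998
grasp_force: 0.0
t: 19.92
eef_pos: [0.5136, -0.3534, 0.1216]
tool_rot: [-0.0, 0.742, 0.67, 0.0]
contact_force: [-0.3, 0.5, -0.1]
gripper_width: 1.002
grasp_force: 0.0
([362.0, 150.0], 386, 390, 'r', 75, 'z', 71, np.int32(236), 'mean', [399.0, 388.0])
([329.0, 177.0], 510, 245, 'r', 152, 'z', 94, np.int32(270), 'mean', [524.0, 244.0])
([310.0, 166.0], 461, 203, 'r', 27, 'z', 88, np.int32(243), 'mean', [464.0, 202.0])
([121.0, 198.0], 512, -355, 'r', 27, 'z', 82, np.int32(278), 'mean', [515.0, -353.0])
([316.0, 200.0], 606, 186, 'r', 28, 'z', 96, np.int32(339), 'mean', [610.0, 184.0])
([123.0, 225.0], 616, -335, 'r', 27, 'z', 82, np.int32(328), 'mean', [618.0, -334.0])
([289.0, 289.0], 868, 58, 'r', 175, 'z', 93, np.int32(1400), 'mean', [867.0, 59.0])
t 19.98 shift [ -1.2  -1.4 -88.8] turn -0.003 yaw -5.8 tilt z [ 0.001  0.    -1.   ] q [-0.05  0.64  0.79  1.82 -0.57  0.92  0.9 ] F [ 0.7 -0.4 -0.5] w 1.0 gf 0.0
```

```bash
python3 -m creep '[[1,-1,-1.5,-40,0,0,0],[1,0,0,-32,0,0,0],[1,0,0,-17,0,0,0],[-1,0,0,0,0,0,0],[-1,0,0,0,0,0,0]]' 50
python3 -m creep '[[-1,0,0,0,0,0,0],[-1,0,0,0,0,0,0],[-1,0,0,20,0,0,0],[-1,0,0,50,0,0,0],[-1,0,0,40,0,0,0]]'
python3 - <<'E'
from h import *
go(598,109,140,-6)
E
```

```text
t: 20.6
eef_pos: [0.5125, -0.3569, 0.0336]
tool_rot: [0.001, 0.743, 0.67, 0.0]
contact_force: [-2.7, 2.9, 8.5]
gripper_width: 0.603
grasp_force: 9.4
t: 21.22
eef_pos: [0.5121, -0.3565, 0.1449]
tool_rot: [0.0, 0.743, 0.67, 0.0]
contact_force: [0.6, 0.1, -3.0]
gripper_width: 0.599
grasp_force: 53.0
t 21.23 shift [ 85.9 465.5  -4.9] turn -0.001 yaw -5.9 tilt z [ 0.001 -0.001 -1.   ] q [-0.06  0.62  0.82  1.8  -0.54  0.96  0.88] F [ 0.6  0.1 -3. ] w 0.6 gf 53.0
```

```bash
python3 -m creep '[[-1,5,28,0,0,0,0],[-1,10,54,0,0,0,0],[-1,10,54,0,0,0,0],[-1,10,54,0,0,0,0],[-1,10,54,0,0,0,0]]'
python3 -m creep '[[-1,10,54,0,0,0,0],[-1,10,54,0,0,0,0],[-1,10,54,0,0,0,0],[-1,7,40,0,0,0,0],[-1,4,20,0,0,0,0]]'
python3 -m creep '[[-1,0,0,0,0,0,0],[-1,0,0,0,0,0,0],[-1,0,0,0,0,0,0]]'
python3 - <<'E'
from h import *
go(598,109,49,-6)
E
```

```text
t: 21.85
eef_pos: [0.5573, -0.1104, 0.1434]
tool_rot: [0.0, 0.743, 0.67, 0.001]
contact_force: [0.5, -0.0, -3.6]
gripper_width: 0.596
grasp_force: 53.0
t: 22.48
eef_pos: [0.5981, 0.113, 0.1429]
tool_rot: [-0.0, 0.741, 0.671, 0.0]
contact_force: [0.5, -0.3, -2.4]
gripper_width: 0.592
grasp_force: 53.0
t: 22.85
eef_pos: [0.5979, 0.1074, 0.1426]
tool_rot: [0.0, 0.744, 0.669, -0.0]
contact_force: [-0.1, -0.7, -2.9]
gripper_width: 0.6
grasp_force: 53.0
t 22.85 shift [  0.1   1.6 -93.6] turn 0.002 yaw -6.1 tilt z [ 0. -0. -1.] q [-0.89  0.61  0.86  1.84 -0.56  0.95  0.12] F [-0.1 -0.7 -2.9] w 0.6 gf 53.0
```

```bash
python3 -m creep '[[-1,0,1.5,-40,0,0,0],[-1,0,0,-35,0,0,0],[-1,0,0,-12,0,0,0],[-1,0,0,-6,0,0,0],[-1,0,0,0,0,0,0]]'
python3 -m creep '[[0.6,0,0,0,0,0,0],[0.6,0,0,0,0,0,0],[0.6,0,0,5,0,0,0],[0.6,0,0,40,0,0,0],[0.6,0,0,50,0,0,0]]'
python3 - <<'E'
from h import *
p,d=read_camera('scene')
for o in items(cloud('scene',d),hi=.1): print(o)
go(615,-336.5,120,-6)
E
```

```text
t: 23.48
eef_pos: [0.5987, 0.1109, 0.0501]
tool_rot: [0.0, 0.743, 0.67, 0.0]
contact_force: [0.3, -0.2, -1.5]
gripper_width: 0.6
grasp_force: 53.1
t: 24.1
eef_pos: [0.5975, 0.1111, 0.1451]
tool_rot: [-0.0, 0.743, 0.67, -0.001]
contact_force: [-0.4, 0.4, 1.3]
gripper_width: 0.799
grasp_force: 0.0
([361.0, 150.0], 387, 389, 'r', 76, 'z', 71, np.int32(238), 'mean', [397.0, 388.0])
([329.0, 177.0], 511, 245, 'r', 150, 'z', 93, np.int32(266), 'mean', [525.0, 244.0])
([310.0, 166.0], 460, 203, 'r', 26, 'z', 88, np.int32(241), 'mean', [464.0, 202.0])
([290.0, 199.0], 601, 112, 'r', 26, 'z', 96, np.int32(256), 'mean', [603.0, 112.0])
([316.0, 200.0], 607, 184, 'r', 27, 'z', 96, np.int32(340), 'mean', [610.0, 184.0])
([123.0, 225.0], 616, -335, 'r', 26, 'z', 82, np.int32(328), 'mean', [617.0, -334.0])
([289.0, 289.0], 867, 59, 'r', 175, 'z', 93, np.int32(1412), 'mean', [867.0, 58.0])
t 24.15 shift [  13.5 -447.2  -32.1] turn -0.0 yaw -6.0 tilt z [ 0.008  0.002 -1.   ] q [-0.9   0.6   0.87  1.83 -0.56  0.96  0.11] F [ 2.  -0.8  4.3] w 0.8 gf 0.0
```

Red is upright in cell 3. Blue is next (still at 615,-336).

```bash
python3 -m creep '[[1,2,-30,0,0,0,0],[1,2,-57,0,0,0,0],[1,2,-57,0,0,0,0],[1,2,-57,0,0,0,0],[1,2,-57,0,0,0,0]]'
python3 -m creep '[[1,2,-57,0,0,0,0],[1,2,-57,0,0,0,0],[1,1,-50,0,0,0,0],[1,1,-25,0,0,0,0],[1,1,0,-25,0,0,0]]'
python3 -m creep '[[1,0,0,0,0,0,0],[1,0,0,0,0,0,0]]'
python3 - <<'E'
from h import *
p,d=read_camera('scene')
for o in items(cloud('scene',d),hi=.1): print(o[:7])
go(615,-336.5,33,-6)
E
```

```text
t: 24.78
eef_pos: [0.6082, -0.1485, 0.1448]
tool_rot: [0.0, 0.742, 0.67, 0.0]
contact_force: [0.2, 0.3, -0.7]
gripper_width: 1.0
grasp_force: 0.0
t: 25.4
eef_pos: [0.615, -0.3407, 0.1218]
tool_rot: [0.003, 0.744, 0.668, 0.0]
contact_force: [-0.8, 0.2, -0.4]
gripper_width: 1.0
grasp_force: 0.0
t: 25.65
eef_pos: [0.6155, -0.3354, 0.12]
tool_rot: [0.0, 0.742, 0.67, 0.0]
contact_force: [0.4, 0.4, -0.1]
gripper_width: 0.997
grasp_force: 0.0
([361.0, 150.0], 387, 388, 'r', 73, 'z', 71)
([327.0, 177.0], 507, 240, 'r', 156, 'z', 93)
([307.0, 167.0], 462, 195, 'r', 27, 'z', 88)
([315.0, 200.0], 609, 182, 'r', 26, 'z', 96)
([291.0, 200.0], 612, 114, 'r', 26, 'z', 96)
([123.0, 225.0], 615, -334, 'r', 27, 'z', 82)
([288.0, 289.0], 866, 59, 'r', 175, 'z', 93)
t 25.7 shift [ -0.6  -0.9 -87.4] turn -0.002 yaw -5.9 tilt z [ 0.001 -0.    -1.   ] q [-0.08  0.76  0.77  1.62 -0.6   1.02  0.78] F [ 0.5 -0.1  0.6] w 1.0 gf 0.0
```

The door and the jars in the rack have shifted slightly, so I'll look.

```bash
python3 - <<'E'
from h import *
p,d=snap('top','top2',crop=(150,90,400,290),s=3);P=cloud('top',d);print(door(p,P))
for o in items(P,hi=.1): print(o[:7])
w=(p.astype(int).min(-1)>110)&(np.ptp(p.astype(int),axis=-1)<40)
m=w&(P[...,2]>.03)&(P[...,2]<.055)&(P[...,0]>.38)&(P[...,0]<.7)&(P[...,1]>.04)&(P[...,1]<.26)
q=P[m][:,:2]*1000; r=cv2.minAreaRect(q.astype(np.float32)); print(len(q),np.round(r[0]),np.round(r[1]),r[2])
E
```

```text
(((517.575927734375, 242.4495849609375), (11.648582458496094, 324.7048645019531), 86.07203674316406), array([[355., 248.],
       [679., 226.],
       [680., 237.],
       [356., 259.]], dtype=float32), array([ 9.9758756e-01, -6.9419675e-02,  5.1232245e+02,  2.4170853e+02],
      dtype=float32), 427)
([179.0, 218.0], 520, 237, 'r', 168, 'z', 92)
([363.0, 178.0], 619, -333, 'r', 23, 'z', 82)
([221.0, 185.0], 612, 112, 'r', 26, 'z', 96)
([198.0, 186.0], 609, 181, 'r', 26, 'z', 96)
([194.0, 236.0], 461, 193, 'r', 26, 'z', 88)
([130.0, 261.0], 385, 389, 'r', 74, 'z', 71)
651 [532. 154.] [164. 226.] 86.0235366821289
```

View pics/top2.png

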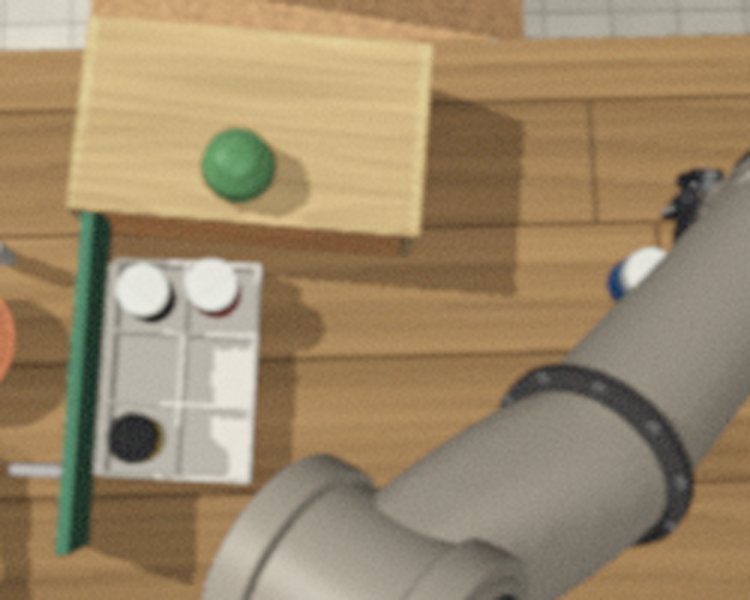

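The red jar was nudged inside its cell, turning the door slightly to about 88° (still square); three items stand upright in the rack (px (143,290), (212,286), (134,438)). I'll adapt the cell 5 target and grasp blue.

```bash
python3 -m creep '[[1,0,-0.5,-40,0,0,0],[1,0,0,-32,0,0,0],[1,0,0,-15,0,0,0],[-1,0,0,0,0,0,0],[-1,0,0,0,0,0,0]]' 50
python3 -m creep '[[-1,0,0,0,0,0,0],[-1,0,0,0,0,0,0],[-1,0,0,20,0,0,0],[-1,0,0,50,0,0,0],[-1,0,0,40,0,0,0]]'
python3 - <<'E'
from h import *
go(454.5,117,140,-4)
E
```

```text
t: 26.38
eef_pos: [0.6157, -0.337, 0.034]
tool_rot: [0.001, 0.743, 0.67, 0.0]
contact_force: [-3.0, -0.3, 9.0]
gripper_width: 0.604
grasp_force: 9.5
t: 27.0
eef_pos: [0.6152, -0.3366, 0.1452]
tool_rot: [0.001, 0.743, 0.67, 0.0]
contact_force: [1.0, -0.0, -2.2]
gripper_width: 0.599
grasp_force: 52.6
t 27.0 shift [-160.7  453.6   -5.2] turn 0.034 yaw -5.9 tilt z [ 0.001 -0.001 -1.   ] q [-0.09  0.73  0.79  1.6  -0.58  1.06  0.76] F [ 1.  -0.  -2.2] w 0.6 gf 52.6
```

```bash
python3 -m creep '[[-1,-10,28,0,0,0,0.034],[-1,-19,54,0,0,0,0],[-1,-19,54,0,0,0,0],[-1,-19,54,0,0,0,0],[-1,-19,54,0,0,0,0]]'
python3 -m creep '[[-1,-19,54,0,0,0,0],[-1,-19,54,0,0,0,0],[-1,-19,52,0,0,0,0],[-1,-12,35,0,0,0,0],[-1,-6,15,0,0,0,0]]'
python3 -m creep '[[-1,0,0,0,0,0,0],[-1,0,0,0,0,0,0],[-1,0,0,0,0,0,0]]'
python3 - <<'E'
from h import *
p,d=read_camera('scene')
for o in items(cloud('scene',d),hi=.1): print(o[:7])
go(454.5,117,49,-4)
E
```

```text
t: 27.62
eef_pos: [0.5285, -0.0905, 0.1433]
tool_rot: [0.0, 0.731, 0.682, 0.001]
contact_force: [0.0, 0.8, -1.3]
gripper_width: 0.599
grasp_force: 52.7
t: 28.25
eef_pos: [0.4533, 0.1204, 0.143]
tool_rot: [-0.001, 0.73, 0.684, 0.001]
contact_force: [1.0, -0.8, -1.9]
gripper_width: 0.595
grasp_force: 52.7
t: 28.62
eef_pos: [0.4545, 0.1166, 0.1426]
tool_rot: [0.0, 0.732, 0.682, 0.0]
contact_force: [0.0, 0.2, -1.9]
gripper_width: 0.601
grasp_force: 52.7
([361.0, 150.0], 387, 393, 'r', 74, 'z', 71)
([327.0, 177.0], 513, 240, 'r', 149, 'z', 93)
([307.0, 167.0], 462, 195, 'r', 27, 'z', 88)
([315.0, 200.0], 609, 183, 'r', 26, 'z', 96)
([291.0, 201.0], 612, 113, 'r', 26, 'z', 96)
([288.0, 289.0], 866, 58, 'r', 175, 'z', 93)
t 28.68 shift [  0.1   0.3 -93.5] turn 0.001 yaw -4.1 tilt z [ 0.  0. -1.] q [-1.16  0.39  0.96  2.16 -0.45  0.8   0.02] F [ 0.2  1.3 -2.2] w 0.59 gf 52.7
```

```bash
python3 -m creep '[[-1,0,0,-40,0,0,0],[-1,0,0,-35,0,0,0],[-1,0,0,-12,0,0,0],[-1,0,0,-6,0,0,0],[-1,0,0,0,0,0,0]]'
python3 -m creep '[[0.6,0,0,0,0,0,0],[0.6,0,0,0,0,0,0],[0.6,0,0,5,0,0,0],[0.6,0,0,40,0,0,0],[0.6,0,0,50,0,0,0]]'
python3 - <<'E'
from h import *
p,d=read_camera('scene')
P=cloud('scene',d)
for o in items(P,hi=.1): print(o[:7])
print(door(p,P))
hx=hp(1.536);print(hx);go(*hx[:2],220,hx[2])
E
```

```text
t: 29.3
eef_pos: [0.4546, 0.1176, 0.0498]
tool_rot: [0.0, 0.731, 0.682, 0.0]
contact_force: [0.6, -0.0, -1.8]
gripper_width: 0.602
grasp_force: 52.7
t: 29.92
eef_pos: [0.4535, 0.1174, 0.1452]
tool_rot: [-0.0, 0.731, 0.682, -0.001]
contact_force: [0.9, -0.0, 0.8]
gripper_width: 0.803
grasp_force: 0.0
([362.0, 150.0], 384, 391, 'r', 75, 'z', 71)
([327.0, 177.0], 507, 240, 'r', 156, 'z', 92)
([282.0, 167.0], 455, 118, 'r', 28, 'z', 96)
([307.0, 167.0], 462, 195, 'r', 26, 'z', 87)
([315.0, 200.0], 609, 183, 'r', 26, 'z', 96)
([291.0, 200.0], 611, 113, 'r', 26, 'z', 96)
([289.0, 289.0], 866, 59, 'r', 175, 'z', 93)
(((518.8577270507812, 243.422119140625), (7.408977031707764, 310.9068908691406), 86.2862548828125), array([[363., 250.],
       [674., 230.],
       [674., 237.],
       [364., 257.]], dtype=float32), array([ 9.978093e-01, -6.615563e-02,  5.331307e+02,  2.424142e+02],
      dtype=float32), 169)
(np.float64(431.1941240002178), np.float64(303.1626439921126), np.float64(-3.965078401455017))
t 29.98 shift [-25.7 185.7  69.7] turn 0.002 yaw -4.1 tilt z [ 0.005  0.003 -1.   ] q [-1.18  0.38  0.98  2.16 -0.44  0.81  0.01] F [ 4.2 -1.8  3.2] w 0.8 gf 0.0
```

```bash
python3 -m creep '[[1,0,0,40,0,0,0],[1,0,10,35,0,0,0],[1,-8,50,0,0,0,0],[1,-8,50,0,0,0,0],[1,-8,50,0,0,0,0]]'
python3 -m creep '[[1,-2,25,0,0,0,0],[1,0,0,0,0,0,0],[1,0,0,-30,0,0,0],[1,0,0,-30,0,0,0],[1,0,0,0,0,0,0]]'
python3 - <<'E'
from h import *
hx=hp(1.536);go(*hx[:2],67,hx[2])
snap('scene','sc3',crop=(240,100,420,240),s=4)
E
```

```text
t: 30.6
eef_pos: [0.4296, 0.2794, 0.2199]
tool_rot: [-0.0, 0.731, 0.682, 0.001]
contact_force: [0.3, -0.1, -0.0]
gripper_width: 0.998
grasp_force: 0.0
t: 31.22
eef_pos: [0.4275, 0.2996, 0.1582]
tool_rot: [0.0, 0.732, 0.681, -0.002]
contact_force: [-0.4, -0.4, 0.2]
gripper_width: 0.996
grasp_force: 0.0
t 31.23 shift [  3.7   3.6 -91.2] turn 0.003 yaw -4.2 tilt z [-0.002 -0.003 -1.   ] q [-1.46  0.46  0.95  2.03 -0.49  0.89 -0.32] F [-0.4 -0.4  0.2] w 1.0 gf 0.0
```

View pics/sc3.png

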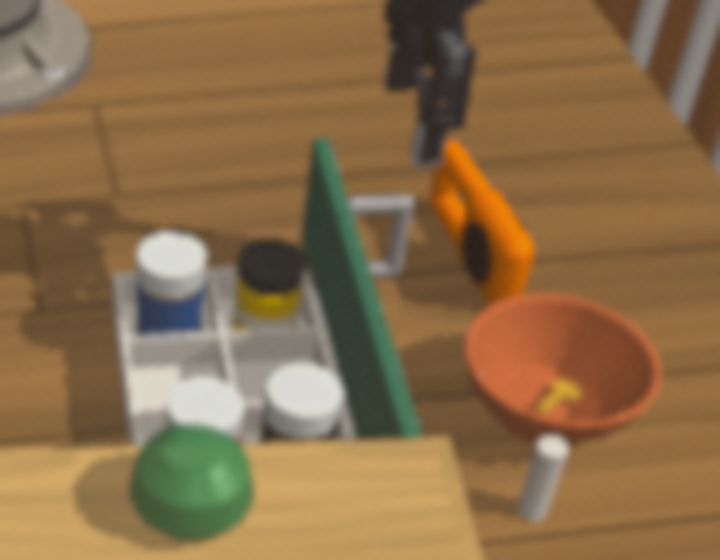

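All four stand upright in separate cells (px (170,265), (270,275), (205,400), (303,395)), and the handle bar at (400,235) is clear of the dog lead. Now I grip the handle.

```bash
python3 -m creep '[[1,3.5,3.5,-30,0,0,0],[1,0,0,-30,0,0,0],[1,0,0,-20,0,0,0],[1,0,0,-11,0,0,0],[1,0,0,0,0,0,0]]'
python3 -m creep '[[-1,0,0,0,0,0,0],[-1,0,0,0,0,0,0],[-1,0,0,0,0,0,0],[-1,0,0,0,0,0,0],[-1,0,0,0,0,0,0]]' 60
python3 - <<'E'
from h import *
hx=hp(1.536);go(*hx[:2],67,hx[2])
th=np.r_[1.536,1.516,1.476,np.arange(1.42,.2,-.06),.16,.11,.07,.04,.02,.01,0]
print(len(th))
h=np.array([hp(t) for t in th]);D=np.diff(h,axis=0)
for k,r in enumerate(D): print(k,round(th[k+1],3),r[:2].round(1),round(np.radians(r[2]),3))
E
```

```text
t: 31.9
eef_pos: [0.4318, 0.306, 0.0685]
tool_rot: [0.0, 0.731, 0.682, -0.0]
contact_force: [0.4, 0.1, 0.2]
gripper_width: 1.001
grasp_force: 0.0
t: 32.52
eef_pos: [0.4327, 0.3061, 0.0687]
tool_rot: [0.001, 0.731, 0.682, 0.001]
contact_force: [3.3, -0.2, -0.0]
gripper_width: 0.125
grasp_force: 58.4
t 32.52 shift [-1.6 -3.  -1.7] turn 0.0 yaw -4.0 tilt z [ 0.002  0.    -1.   ] q [-1.33  0.6   0.79  2.07 -0.65  0.73 -0.19] F [ 3.3 -0.2 -0. ] w 0.13 gf 58.4
31
0 1.516 [-1.3 -4.9] 0.02
1 1.476 [-2.4 -9.9] 0.04
2 1.42 [ -2.6 -14.1] 0.056
3 1.36 [ -2.  -15.2] 0.06
4 1.3 [ -1.  -15.3] 0.06
5 1.24 [ -0.1 -15.3] 0.06
6 1.18 [  0.8 -15.3] 0.06
7 1.12 [  1.7 -15.2] 0.06
8 1.06 [  2.6 -15.1] 0.06
9 1.0 [  3.5 -14.9] 0.06
10 0.94 [  4.4 -14.7] 0.06
11 0.88 [  5.3 -14.4] 0.06
12 0.82 [  6.1 -14. ] 0.06
13 0.76 [  7.  -13.6] 0.06
14 0.7 [  7.8 -13.2] 0.06
15 0.64 [  8.5 -12.7] 0.06
16 0.58 [  9.3 -12.2] 0.06
17 0.52 [ 10.  -11.6] 0.06
18 0.46 [ 10.7 -11. ] 0.06
19 0.4 [ 11.3 -10.3] 0.06
20 0.34 [11.9 -9.6] 0.06
21 0.28 [12.5 -8.9] 0.06
22 0.22 [13.  -8.1] 0.06
23 0.16 [13.5 -7.3] 0.06
24 0.11 [11.5 -5.5] 0.05
25 0.07 [ 9.4 -4. ] 0.04
26 0.04 [ 7.2 -2.7] 0.03
27 0.02 [ 4.8 -1.7] 0.02
28 0.01 [ 2.4 -0.8] 0.01
29 0.0 [ 2.4 -0.8] 0.01
```

```bash
python3 -m creep '[[-1,-1.3,-4.9,0,0,0,0.02],[-1,-2.4,-9.9,0,0,0,0.04],[-1,-2.6,-14.1,0,0,0,0.056],[-1,-2,-15.2,0,0,0,0.06],[-1,-1,-15.3,0,0,0,0.06]]'
python3 -m creep '[[-1,-0.1,-15.3,0,0,0,0.06],[-1,0.8,-15.3,0,0,0,0.06],[-1,1.7,-15.2,0,0,0,0.06],[-1,2.6,-15.1,0,0,0,0.06],[-1,3.5,-14.9,0,0,0,0.06]]'
python3 -m creep '[[-1,4.4,-14.7,0,0,0,0.06],[-1,5.3,-14.4,0,0,0,0.06],[-1,6.1,-14,0,0,0,0.06],[-1,7,-13.6,0,0,0,0.06],[-1,7.8,-13.2,0,0,0,0.06]]'
python3 - <<'E'
from h import *
hx=hp(.7);go(*hx[:2],67,hx[2])
p,d=read_camera('scene');P=cloud('scene',d)
for o in items(P,hi=.1): print(o[:7])
E
```

```text
t: 33.15
eef_pos: [0.4228, 0.2465, 0.0687]
tool_rot: [0.0, 0.645, 0.764, 0.001]
contact_force: [4.4, 0.1, -1.4]
gripper_width: 0.125
grasp_force: 58.5
t: 33.78
eef_pos: [0.4307, 0.1708, 0.0686]
tool_rot: [-0.0, 0.523, 0.852, 0.0]
contact_force: [1.5, 1.2, 1.5]
gripper_width: 0.128
grasp_force: 58.8
t: 34.4
eef_pos: [0.4606, 0.1006, 0.0686]
tool_rot: [-0.001, 0.39, 0.921, 0.0]
contact_force: [-1.3, 1.0, 5.9]
gripper_width: 0.126
grasp_force: 59.5
t 34.4 shift [ 0.3 -2.6 -1.6] turn -0.003 yaw 44.1 tilt z [-0.002  0.001 -1.   ] q [-0.81  0.45  0.57  2.19 -0.42  0.61  0.84] F [-1.3  1.   5.9] w 0.13 gf 59.5
([362.0, 150.0], 387, 385, 'r', 74, 'z', 71)
([279.0, 191.0], 553, 107, 'r', 150, 'z', 91)
([278.0, 169.0], 469, 106, 'r', 12, 'z', 93)
([246.0, 206.0], 615, -8, 'r', 27, 'z', 96)
([288.0, 289.0], 867, 58, 'r', 175, 'z', 93)
```

```bash
python3 -m creep '[[-1,8.5,-12.7,0,0,0,0.06],[-1,9.3,-12.2,0,0,0,0.06],[-1,10,-11.6,0,0,0,0.06],[-1,10.7,-11,0,0,0,0.06],[-1,11.3,-10.3,0,0,0,0.06]]'
python3 -m creep '[[-1,11.9,-9.6,0,0,0,0.06],[-1,12.5,-8.9,0,0,0,0.06],[-1,13,-8.1,0,0,0,0.06],[-1,13.5,-7.3,0,0,0,0.06],[-1,11.5,-5.5,0,0,0,0.05]]'
python3 -m creep '[[-1,4.7,-2,0,0,0,0.02],[-1,4.7,-2,0,0,0,0.02],[-1,3.6,-1.3,0,0,0,0.015],[-1,3.6,-1.3,0,0,0,0.015],[-1,2.4,-0.8,0,0,0,0.01]]'
python3 - <<'E'
from h import *
hx=hp(0);go(*hx[:2],67,hx[2])
E
```

```text
t: 35.08
eef_pos: [0.51, 0.0422, 0.0686]
tool_rot: [-0.001, 0.249, 0.969, -0.0]
contact_force: [-3.2, -2.2, 8.1]
gripper_width: 0.121
grasp_force: 61.1
t: 35.7
eef_pos: [0.5727, 0.0018, 0.0687]
tool_rot: [-0.001, 0.107, 0.994, -0.001]
contact_force: [-2.7, -3.0, 6.6]
gripper_width: 0.121
grasp_force: 60.9
t: 36.33
eef_pos: [0.5915, -0.0058, 0.0687]
tool_rot: [-0.001, 0.068, 0.998, -0.001]
contact_force: [-2.3, -6.3, 6.2]
gripper_width: 0.127
grasp_force: 60.9
t 36.33 shift [ 7.8 -3.5 -1.7] turn 0.031 yaw 82.2 tilt z [-0.002 -0.002 -1.   ] q [-0.38  0.57  0.37  1.91 -0.3   0.72  1.6 ] F [-2.3 -6.3  6.2] w 0.13 gf 60.9
```

```bash
python3 -m creep '[[-1,2,-0.7,0,0,0,0.008],[-1,2,-0.7,0,0,0,0.008],[-1,1.5,-0.5,0,0,0,0.006],[-1,1.5,-0.4,0,0,0,0.006],[-1,1,-0.2,0,0,0,0.004]]'
python3 -m creep '[[-1,1,0,0,0,0,0],[-1,1,0,0,0,0,0],[-1,1,0,0,0,0,0],[-1,0,0,0,0,0,0]]'
python3 - <<'E'
from h import *
hx=hp(0);go(*hx[:2],67,hx[2])
E
```

```text
t: 36.95
eef_pos: [0.5978, -0.008, 0.0686]
tool_rot: [-0.003, 0.052, 0.999, -0.001]
contact_force: [-9.2, -3.8, 14.1]
gripper_width: 0.126
grasp_force: 61.8
t: 37.45
eef_pos: [0.5977, -0.008, 0.0686]
tool_rot: [-0.005, 0.052, 0.999, -0.0]
contact_force: [-18.8, -4.3, 22.0]
gripper_width: 0.131
grasp_force: 62.7
t 37.45 shift [ 1.6 -1.3 -1.6] turn -0.0 yaw 84.0 tilt z [-0.011 -0.    -1.   ] q [-0.36  0.58  0.36  1.88 -0.29  0.74  1.63] F [-18.8  -4.3  22. ] w 0.13 gf 62.7
```

```bash
python3 -m creep '[[-1,-3,0,0,0,0,0],[1,0,0,0,0,0,0],[1,0,0,0,0,0,0],[1,0,0,0,0,0,0],[1,0,0,0,0,0,0]]'
python3 -m creep '[[1,0,0,20,0,0,0],[1,0,0,40,0,0,0],[1,0,0,60,0,0,0],[1,0,0,60,0,0,0],[1,0,0,0,0,0,0]]'
python3 -m creep '[[1,-30,-30,0,0,0,0],[1,-30,-50,0,0,0,0],[1,-20,-50,0,0,0,0],[1,0,-50,0,0,0,0],[1,0,-50,0,0,0,0]]'
python3 -m creep '[[1,0,-50,0,0,0,0],[1,0,-50,0,0,0,0],[1,0,-30,0,0,0,0],[1,0,0,0,0,0,0]]'
python3 - <<'E'
from h import *
p,d=snap('top','top4',crop=(60,70,330,290),s=2.8);print(door(p,cloud('top',d)));go(0,0,0)
E
```

```text
t: 38.08
eef_pos: [0.6006, -0.0056, 0.0681]
tool_rot: [-0.0, 0.051, 0.999, 0.0]
contact_force: [1.2, -0.0, -0.8]
gripper_width: 0.955
grasp_force: 0.0
t: 38.7
eef_pos: [0.6038, -0.0066, 0.2552]
tool_rot: [0.006, 0.051, 0.999, 0.001]
contact_force: [0.3, -1.1, 0.2]
gripper_width: 1.0
grasp_force: 0.0
t: 39.33
eef_pos: [0.5199, -0.2372, 0.2487]
tool_rot: [0.0, 0.051, 0.999, 0.0]
contact_force: [0.9, -0.1, 0.2]
gripper_width: 1.001
grasp_force: 0.0
t: 39.83
eef_pos: [0.5189, -0.3689, 0.2483]
tool_rot: [-0.0, 0.053, 0.999, -0.001]
contact_force: [-0.3, -0.0, 0.8]
gripper_width: 0.998
grasp_force: 0.0
(((659.7963256835938, 78.34991455078125), (335.4022216796875, 10.999197959899902), 83.90657806396484), array([[637., -88.],
       [647., -89.],
       [683., 245.],
       [672., 246.]], dtype=float32), array([1.0490637e-01, 9.9448210e-01, 6.5945581e+02, 8.0316063e+01],
      dtype=float32), 395)
t 39.88 shift [-519.7  366.7 -248.1] turn None yaw 84.0 tilt z [-0.001  0.    -1.   ] q [ 0.1   0.44  0.58  1.66 -0.26  1.11  2.22] F [ 0.3 -0.  -0.8] w 1.0 gf 0.0
```

View pics/top4.png

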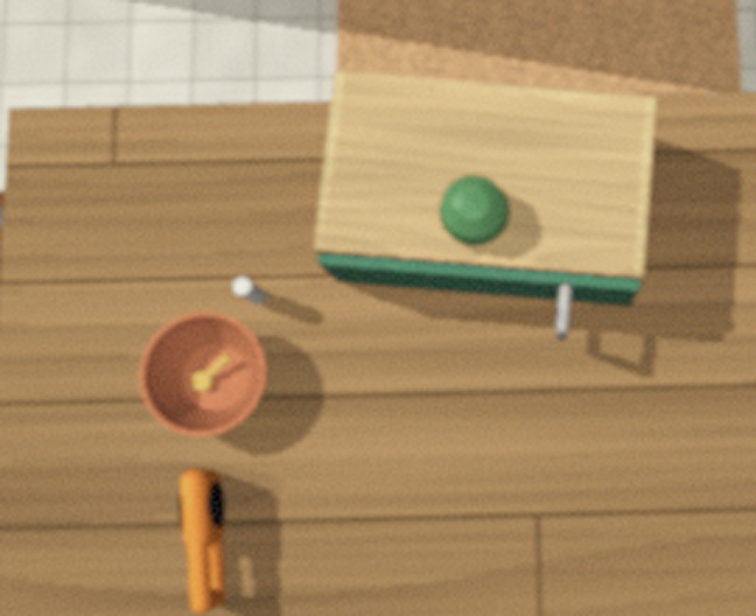

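The door is flush with the cupboard front (line angle 0.105 vs 0.104 rad; px (320,255)–(640,280)), the bystanders are unmoved, and the arm is clear.

```bash
python3 -c "
from station import *
print(hand_in())"
```

```text
the job is handed in; nothing more can be done
None
```

I opened the door square, stood the black, red and blue jars and the yellow tin upright in four cells of the rack, and swung the door gently shut; the bystanders stayed where they were and the job is handed in at about 40 s (the jars and tin can't be seen now the door is shut, and a knock to the red jar partway through turned the open door about 2°).

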